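# Line up the sample jars by height beside the vortex mixer

## Robot

A 6-joint arm with a two-finger parallel gripper is mounted at the origin on the work surface. World frame = base frame: x ahead of the robot, y to its left, z up, the work surface at z = 0. Lengths are in m, angles in rad, forces in N, time in s.
With the tool pointing down it reaches from about 0.15 to 0.775 m from the base axis. Payload 6.1 kg.
Tool frame: the origin (TCP) lies midway between the tips of the shut fingers; the grasp point (between the pads) lies 19 mm behind it; z points along the fingers, y is the line along which they close (so a half turn about z gives the same grasp; the last joint's range is limited). The gripper opens to 85 mm and grips with 20 to 120 N. Pads are 22 mm wide; open, the fingers measure 114 mm over their backs; the gripper's body (76 mm by 85 mm) begins 54 mm behind the grasp point. The pads swing forward as they close: fully open they stand 13 mm farther back than shut.
Start: joints at [-1.322, 0.126, -0.04, 1.405, 0, 1.571], TCP at [0.129, -0.509, 0.231] pointing down, gripper open.
Joint ranges: [-2.72, 2.72], [-0.95, 1.95], [-1.27, 1.35], [-1.78, 2.02], [-1.46, 1.47], [-3.14, 3.14]. Speed limits (rad/s): [2.39, 2.39, 3.01, 3.14, 3.14, 3.14].

## Interface

Orientations are given as a unit quaternion [x, y, z, w].
In Python, from workcell import bot gives the robot as it stands.
- The arm moves only by the tool move_arm, never from a script. Its argument "increments" is a list of rows, each a list of 3 entries, a list of its own where there are three numbers: the shift along the tool's x, y, z in m, then the turn about the tool's z in degrees, then the finger opening in m, from 0 to 0.0854. In form: [[[x, y, z], twist, fingers], ...]. A call has exactly 8 rows; each row shifts and turns the commanded pose from where the row before left it, along the tool's axes as they then stand; what a row does not reach is not made up. A row lasts 1/8 s, in which the tool goes at most 62.5 mm and 10.7 degrees, less where a joint would pass 70% of its speed; a pose out of reach is approached as far as the arm can. A call is refused whole if a number of a shift passes 0.0625 or a number of a turn 10.7, either way. A call with a gripper value outside its range is refused whole. The fingers move at their own pace and stop on an object; the grip force is fixed at half the most. Time passes only in rows, so rows that do not move let the fingers close, or fill a call up. It gives the time, the measured TCP pose, the force, the opening and the grip force at its end, in the units of the state.
- bot.read_state(): the state, without advancing time (a new reading comes with each control period).
- bot.grab_frame(name): name is "side" or "top" or "wrist"; returns the picture (420x560x3 uint8, red, green, blue); there is no depth.
- bot.camera_params(name): a dict with "fx", "fy", "cx", "cy" (pixels), "k1" (the pictures are not rectified: a ray, as slopes to the right and down, at radius r is drawn at 1 + k1 r^2 times it, then the intrinsics apply), "R" (3x3) and "t" (3): a world point X has camera coordinates R X + t. Camera axes: x right, y down, z forward; pixel columns grow to the right and rows downward; lengths in m; the calibration is good to about 2 mm. A picture is of the moment at which its call begins: read the wrist's pose just before it. camera_params takes no time and is no camera call; for the wrist camera it gives the pose at the moment of the call.
- bot.finish_job(): hands the job in; it is judged then, once.
The state is a dict: "t": time; "q": joint angles; "joint_velocities": joint speeds; "effort": joint torques, N m; "position": TCP position; "orientation": TCP orientation; "force": force on the tool from outside, world axes, zero at the start; "ft_torque": the same for the moment, N m; "width": opening from 0.0 (shut) to 1.0 (fully open); "grip_force": force on a finger pad.
Only numpy, scipy, OpenCV 4.12 (cv2) and the standard library are available. Lean on these libraries where they do the work, as an engineer would, in place of code of your own. Each camera call takes 0.05 s, during which the arm holds its last target. There are 200 camera calls.

## Task

Line the four white-capped amber jars up in order of height on the row of black rubber discs, one jar upright in the middle of each disc: the shortest next to the round white vortex mixer, the tallest at the other end of the row. Keep the jars upright as you move them, and do not shift the little white tube rack that stands among them.

Things in the scene. Friction and masses are not known exactly. Their poses are not given: they have to be found in the camera images.
- jar_a: loose straight-sided amber glass jar with a paper label and a ribbed white screw cap, 50 mm high in all, cap 46 mm across and 22 mm high at the top, glass below it 43 mm across, about 60 g; origin: centre of its underside, z up. Starts upright on the bench (z = 0). The shortest of the four.
- jar_b: loose straight-sided amber glass jar with a paper label and a ribbed white screw cap, 68 mm high in all, cap 34 mm across and 22 mm high at the top, glass below it 31 mm across, about 60 g; origin: centre of its underside, z up. Starts upright on the bench (z = 0).
- jar_c: loose straight-sided amber glass jar with a paper label and a ribbed white screw cap, 88 mm high in all, cap 50 mm across and 22 mm high at the top, glass below it 47 mm across, about 130 g; origin: centre of its underside, z up. Starts upright on the bench (z = 0).
- jar_d: loose straight-sided amber glass jar with a paper label and a ribbed white screw cap, 110 mm high in all, cap 40 mm across and 22 mm high at the top, glass below it 37 mm across, about 120 g; origin: centre of its underside, z up. Starts upright on the bench (z = 0). The tallest of the four.
- disc_1: one of four identical fixed black rubber discs, 56 mm across and 3 mm thick, standing in a straight row 85 mm apart on a fixed grey tray (350 x 100 x 6 mm, thin rims up to 9 mm); origin: centre of its underside, 6 mm above the bench, so its top is 3 mm above the origin (9 mm above the bench). The numbers do not follow the order along the row; all start empty.
- disc_2: one of four identical fixed black rubber discs, 56 mm across and 3 mm thick, standing in a straight row 85 mm apart on a fixed grey tray (350 x 100 x 6 mm, thin rims up to 9 mm); origin: centre of its underside, 6 mm above the bench, so its top is 3 mm above the origin (9 mm above the bench). The numbers do not follow the order along the row; all start empty.
- disc_3: one of four identical fixed black rubber discs, 56 mm across and 3 mm thick, standing in a straight row 85 mm apart on a fixed grey tray (350 x 100 x 6 mm, thin rims up to 9 mm); origin: centre of its underside, 6 mm above the bench, so its top is 3 mm above the origin (9 mm above the bench). The numbers do not follow the order along the row; all start empty.
- disc_4: one of four identical fixed black rubber discs, 56 mm across and 3 mm thick, standing in a straight row 85 mm apart on a fixed grey tray (350 x 100 x 6 mm, thin rims up to 9 mm); origin: centre of its underside, 6 mm above the bench, so its top is 3 mm above the origin (9 mm above the bench). The numbers do not follow the order along the row; all start empty.
- mixer: fixed white vortex mixer, a round cone-shaped base 100 mm across with a black rubber cup on top, 70 mm high; origin: centre of its underside, on the bench. It stands in line with the row of discs, at one end of it or the other, 115 mm from the centre of the nearest disc. (A yellow box of pipette tips, 85 x 85 x 61 mm, stands in the same way at the other end.)
- tube_rack: small loose white rack with grey-capped sample tubes standing in it, 60 x 44 mm (its x, y) and 39 mm high, 150 g; origin: centre of its underside. A bystander among the jars, to be left alone.

How it is judged:
At the end, for the whole second after the job is handed in: Counting along the row from the vortex mixer, the shortest, second, third and tallest jar stand on the first, second, third and fourth disc, each upright (within 0.08 rad), centred within 12 mm, resting on the disc's top, released and at rest ((horizontal distance between jar_a and disc_1 below 0.012 m or horizontal distance between jar_a and disc_2 below 0.012 m or horizontal distance between jar_a and disc_3 below 0.012 m or horizontal distance between jar_a and disc_4 below 0.012 m) and horizontal distance between jar_a and mixer between 0.085 and 0.145 m and height (world z) of jar_a between 0.006 and 0.013 m and angle between each of jar_a, jar_b, jar_c, jar_d's own z axis and vertical below 0.08 rad and linear speed of each of jar_a, jar_b, jar_c, jar_d below 0.02 m/s and (horizontal distance between jar_b and disc_1 below 0.012 m or horizontal distance between jar_b and disc_2 below 0.012 m or horizontal distance between jar_b and disc_3 below 0.012 m or horizontal distance between jar_b and disc_4 below 0.012 m) and horizontal distance between jar_b and mixer between 0.17 and 0.23 m and height (world z) of jar_b between 0.006 and 0.013 m and (horizontal distance between jar_c and disc_1 below 0.012 m or horizontal distance between jar_c and disc_2 below 0.012 m or horizontal distance between jar_c and disc_3 below 0.012 m or horizontal distance between jar_c and disc_4 below 0.012 m) and horizontal distance between jar_c and mixer between 0.255 and 0.315 m and height (world z) of jar_c between 0.006 and 0.013 m and (horizontal distance between jar_d and disc_1 below 0.012 m or horizontal distance between jar_d and disc_2 below 0.012 m or horizontal distance between jar_d and disc_3 below 0.012 m or horizontal distance between jar_d and disc_4 below 0.012 m) and horizontal distance between jar_d and mixer between 0.34 and 0.4 m and height (world z) of jar_d between 0.006 and 0.013 m); the robot touches nothing.
It fails at once if a jar is tipped by more than 0.6 rad (angle between any of jar_a, jar_b, jar_c, jar_d's own z axis and vertical above 0.6 rad).
It fails at once if the white tube rack is shifted by more than 15 mm or tipped (distance of tube_rack from where it was at the start of the episode above 0.015 m or angle between tube_rack's own z axis and vertical above 0.3 rad).
It also fails if it takes over 112 s, if anything falls off the work surface, if the arm or the gripper's body presses on something with over 40 N, if the wrist force passes 120 N, or if a joint passes its speed limit or range.

## Working session

There is one attempt and no reset: what is moved stays moved. The work goes in short steps, Python scripts to look and compute and a tool call to move; the robot and the scene stay as the last step left them, time stands still between calls to the robot, and variables do not carry over. Pictures are saved under pics/ and viewed, at most 14 in all, crops included, and the job is handed in when it is done.

Besides the shell and the picture viewer there is one more tool, called after "Call:" as a command line: name --argument value ..., lists and objects as JSON in quotes. move_arm: Moves the arm, as the interface text tells. Its arguments: {"type":"object","properties":{"increments":{"type":"array","items":{"type":"array"}}},"required":["increments"]}

```bash
mkdir -p pics; ls; python3 - <<'E'
from workcell import bot
import cv2
print(bot.read_state())
for n in("top","side"):
    im=bot.grab_frame(n); cv2.imwrite(f"pics/{n}0.png",im[:,:,::-1]); print(n,bot.camera_params(n))
E
```

```text
pics
{'t': 0.0, 'q': array([-1.32201448e+00,  1.26366853e-01, -4.06023450e-02,  1.40539121e+00,
       -2.72138395e-05,  1.57079322e+00]), 'joint_velocities': array([-1.11929210e-03, -5.82646023e-04,  4.99820743e-05, -4.94707289e-04,
       -1.38893873e-04, -6.16333909e-04]), 'effort': array([ 6.17002206e-04, -4.35921478e+01,  3.52920449e+01,  1.74498983e-02,
       -9.34460172e-05, -2.72565735e-06]), 'position': array([ 0.12916033, -0.50844833,  0.23053795]), 'orientation': array([ 9.92272922e-01,  1.24071902e-01, -1.10528549e-04, -7.74309173e-04]), 'force': array([ 0.37200314,  0.41302957, -0.34630705]), 'ft_torque': array([ 0.05399028, -0.0397769 ,  0.00864917]), 'grip_force': 0.0, 'width': 1.0015505894036965}
top {'fx': 493.8168863271674, 'fy': 493.8168863271674, 'cx': 276.82577184977333, 'cy': 211.40907151234794, 'k1': -0.17818118046295006, 'R': array([[ 1.17398720e-02, -9.99928415e-01,  2.31089523e-03],
       [-9.92859732e-01, -1.19311793e-02, -1.18689505e-01],
       [ 1.18708581e-01, -9.00995222e-04, -9.92928729e-01]]), 't': array([-0.01047849,  0.55830529,  1.10760565])}
side {'fx': 526.0173398407901, 'fy': 526.0173398407901, 'cx': 279.79127545531134, 'cy': 209.0023777302529, 'k1': -0.1547024338669423, 'R': array([[ 0.96392762, -0.26579778, -0.01396705],
       [-0.18945184, -0.64830523, -0.73743361],
       [ 0.18695331,  0.71347871, -0.6752752 ]]), 't': array([-0.52242341,  0.12442177,  0.9757066 ])}
```

View pics/top0.png

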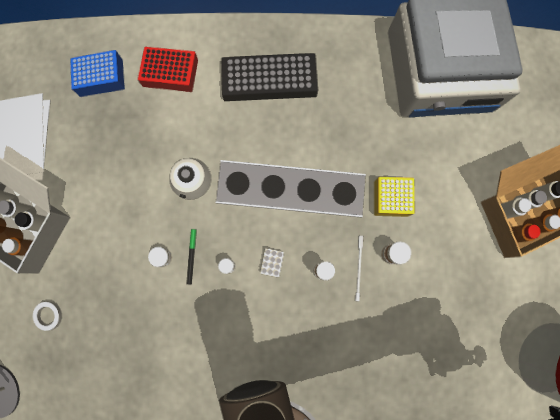

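View pics/side0.png

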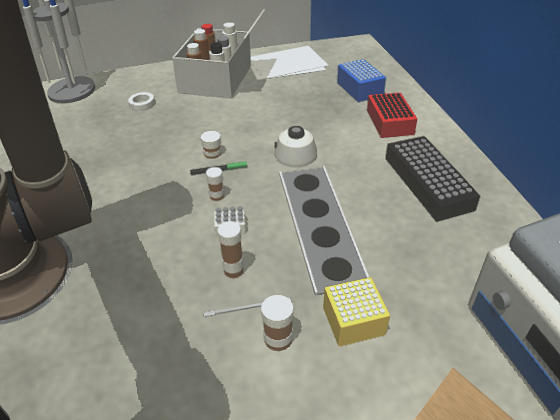

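The mixer is on the left of the top view (about 187,178) and the yellow box is at (396,196). The discs are at about (237,183), (273,187), (309,190) and (344,194). The caps are a (158,257), b (226,266), d (325,270) and c (399,253), and the rack is at (272,262).

```bash
cat > h.py <<'E'
import numpy as np, cv2
from workcell import bot
def toworld(p,uv,z):
    K=np.array([[p['fx'],0,p['cx']],[0,p['fy'],p['cy']],[0,0,1.]])
    xy=cv2.undistortPoints(np.array([[uv]],float),K,np.array([p['k1'],0,0,0.]))[0,0]
    R=np.array(p['R']);C=-R.T@p['t'];d=R.T@np.r_[xy,1]
    return (C+d*(z-C[2])/d[2])[:2]
def blobs(g,mask,lo,hi):
    n,l,s,c=cv2.connectedComponentsWithStats(mask.astype(np.uint8))
    return [(c[i],s[i]) for i in range(1,n) if lo<s[i][4]<hi]
E
python3 - <<'E'
from h import *
p=bot.camera_params("top"); im=cv2.imread("pics/top0.png"); 
g=im.max(2).astype(int); 
print("discs")
for c,s in blobs(g,(g<60),200,700):
    if 150<c[1]<220: print(c.round(1),s,toworld(p,c,.009).round(4))
print("caps")
w=(im.min(2)>165)
for c,s in blobs(g,w,80,900):
    if 130<c[0]<420 and 230<c[1]<290: print(c.round(1),s)
cr=cv2.resize(im[150:290,140:420],None,fx=2.85,fy=2.85,interpolation=cv2.INTER_CUBIC); cv2.imwrite("pics/crop1.png",cr)
for n,uv,z in (("a",(158,257),.05),("b",(226,266),.068),("d",(325,270),.11),("c",(399,253),.088),("rack",(272,262),.039)): print(n,toworld(p,uv,z).round(4))
E
```

```text
discs
[237.4 182.6] [227 172  22  22 386] [0.6291 0.0907]
[272.9 186.1] [262 175  22  23 382] [0.6218 0.0062]
[308.6 189.6] [298 179  22  22 388] [ 0.6143 -0.0788]
[344. 193.] [333 182  23  23 390] [ 0.6073 -0.1633]
caps
[359.2 267.6] [356 236   7  65 180]
[400.3 252.5] [390 241  22  23 396]
[157.4 256.5] [148 247  20  20 308]
[272.  262.8] [260 249  24  28 317]
[225.6 265.9] [218 259  16  15 185]
[325.6 270.4] [317 261  18  20 276]
a [0.4486 0.2655]
b [0.4309 0.1075]
d [ 0.4246 -0.108 ]
c [ 0.4627 -0.2743]
rack [0.4417 0.0058]
```

View pics/crop1.png

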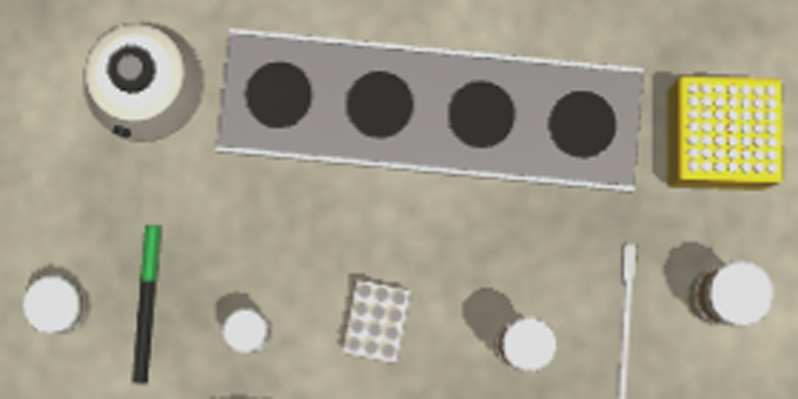

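```bash
cat >> h.py <<'E'
def rel(target,st=None):
    """shift to target (x,y,z) in tool axes of the present pose"""
    from scipy.spatial.transform import Rotation as Ro
    st=st or bot.read_state(); R=Ro.from_quat(st['orientation'])
    return R.inv().apply(np.array(target)-st['position']).round(4), R.as_matrix()[:,1].round(4)
E
python3 - <<'E'
from h import *
p=bot.camera_params("top")
for n,uv,z in (("a",(157.4,256.5),.05),("b",(225.6,265.9),.068),("c",(400.3,252.5),.088),("d",(325.6,270.4),.11)): print(n,toworld(p,uv,z).round(4))
E
```

```text
a [0.4497 0.267 ]
b [0.4311 0.1084]
c [ 0.4638 -0.2772]
d [ 0.4237 -0.1093]
```

Call:
move_arm --increments '[[[0,0,0],-10,0.0854],[[0,0,0],-10,0.0854],[[0,0,0],-10,0.0854],[[0,0,0],-10,0.0854],[[0,0,0],-10,0.0854],[[0,0,0],-10,0.0854],[[0,0,0],-10,0.0854],[[0,0,0],-10,0.0854]]'

```text
t: 1.1
position: [0.1292, -0.5086, 0.2308]
orientation: [0.678, 0.735, 0.0, -0.0]
force: [0.4, 0.7, 0.0]
width: 1.0
grip_force: 0.0
```

```bash
python3 - <<'E'
from h import *
print(bot.read_state()['q'].round(2),rel((.4636,-.2758,.2)))
E
```

```text
[-1.32  0.13 -0.04  1.41 -0.    0.17] (array([0.2053, 0.3519, 0.0309]), array([ 9.968e-01,  7.990e-02, -2.000e-04]))
```

Call:
move_arm --increments '[[[0.014,0.025,0],0,0.0854],[[0.03,0.05,0],0,0.0854],[[0.033,0.057,0.01],0,0.0854],[[0.034,0.058,0.01],0,0.0854],[[0.033,0.057,0.01],0,0.0854],[[0.03,0.05,0],0,0.0854],[[0.02,0.035,0],0,0.0854],[[0.01,0.02,0],0,0.0854]]'

```text
t: 2.1
position: [0.4554, -0.2853, 0.2028]
orientation: [0.679, 0.734, -0.0, -0.0]
force: [-0.7, -0.0, -0.1]
width: 0.998
grip_force: 0.0
```

```bash
python3 - <<'E'
from h import *
p=bot.camera_params("wrist"); im=bot.grab_frame("wrist"); cv2.imwrite("pics/w1.png",im[:,:,::-1])
s=bot.read_state();print(s['position'],s['width'],rel((.4638,-.2772,.055)))
for uv in((280,210),(280,300),(380,210)): print(toworld(p,uv,.088))
E
```

```text
[ 0.45684118 -0.28462904  0.20251278] 1.0003080970926623 (array([0.0067, 0.0075, 0.1475]), array([9.97e-01, 7.74e-02, 4.00e-04]))
[ 0.45225629 -0.28733105]
[ 0.45819017 -0.36922708]
[ 0.53282806 -0.28115571]
```

View pics/w1.png

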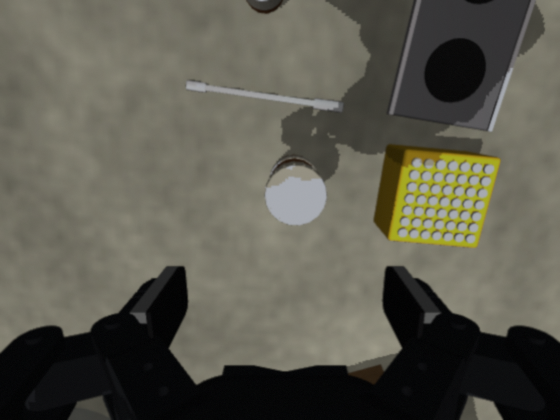

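The wrist view shows jar c's cap centred at about (296,194). The fingertips are at rows 270-320, and there is free space all around the jar.

```bash
python3 - <<'E'
from h import *
p=bot.camera_params("wrist");s=bot.read_state();print(s['position'],rel((.4638,-.2772,.055)))
print(-np.array(p['R']).T@p['t'])
E
```

```text
[ 0.45684118 -0.28462904  0.20251278] (array([0.0067, 0.0075, 0.1475]), array([9.97e-01, 7.74e-02, 4.00e-04]))
[ 0.45192193 -0.21316755  0.34533042]
```

Call:
move_arm --increments '[[[0,0,0.01],0,0.0854],[[0,0,0.01],0,0.0854],[[0,0,0.01],0,0.0854],[[0,0,0.01],0,0.0854],[[0,0,0.01],0,0.0854],[[0,0,0],0,0.0854],[[0,0,0],0,0.0854],[[0,0,0],0,0.0854]]'

```text
t: 3.15
position: [0.4543, -0.2871, 0.1538]
orientation: [0.68, 0.733, 0.0, 0.0]
force: [0.7, -0.7, 0.4]
width: 1.002
grip_force: 0.0
```

```bash
python3 - <<'E'
from h import *
p=bot.camera_params("wrist");im=bot.grab_frame("wrist"); cv2.imwrite("pics/w2.png",im[:,:,::-1])
g=im.min(2)
for c,s in blobs(g,g>130,1000,20000): print(c,s,toworld(p,c,.088))
print(bot.read_state()['q'].round(3),bot.read_state()['position'],rel((.4638,-.2772,.053)))
E
```

```text
[254.33610649  89.10482529] [ 170   73  171   33 1202] [ 0.43062076 -0.20211465]
[299.02188006 222.52552674] [ 262  203   75   43 2468] [ 0.46412328 -0.28289811]
[-0.564  0.159 -0.171  1.24  -0.     0.933] [ 0.45424025 -0.28704667  0.15378604] (array([0.0092, 0.0102, 0.1008]), array([9.972e-01, 7.430e-02, 6.000e-04]))
```

```bash
python3 - <<'E'
import cv2
im=cv2.imread("pics/w2.png")[140:280,200:400]; cv2.imwrite("pics/w2c.png",cv2.resize(im,None,fx=4,fy=4))
E
```

```text
(no output)
```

View pics/w2c.png

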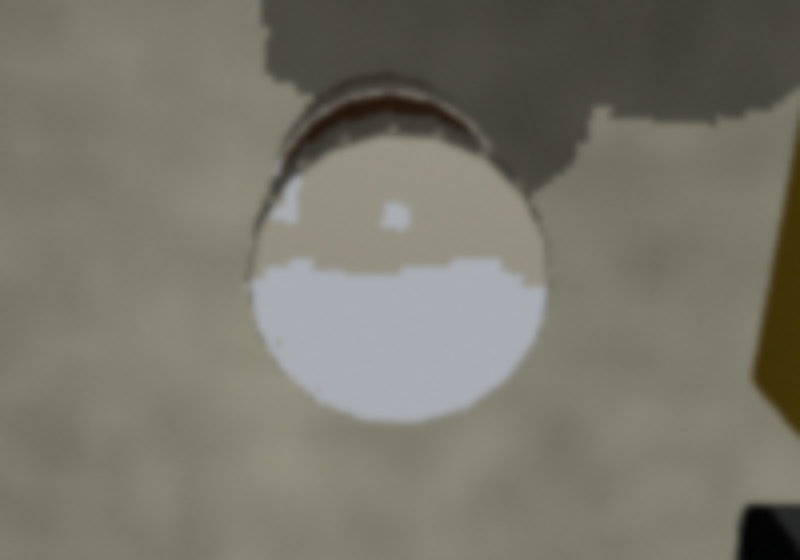

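In the crop, the cap top centre is at (299.5,209.7) in full-picture pixels.

```bash
python3 - <<'E'
from h import *
p=bot.camera_params("wrist");print(toworld(p,(299.5,209.7),.088),p['fx'])
E
```

```text
[ 0.46365936 -0.27404448] 331.11155890317133
```

Call:
move_arm --increments '[[[0.005,0.005,0],0,0.0854],[[0.006,0.005,0],0,0.0854],[[0,0,0.015],0,0.0854],[[0,0,0.025],0,0.0854],[[0,0,0.025],0,0.0854],[[0,0,0.02],0,0.0854],[[0,0,0.01],0,0.0854],[[0,0,0.006],0,0.0854]]'

```text
t: 4.2
position: [0.4629, -0.2751, 0.0516]
orientation: [0.68, 0.733, -0.0, -0.0]
force: [0.8, -0.1, 0.6]
width: 1.0
grip_force: 0.0
```

Call:
move_arm --increments '[[[0,0,0],0,0.04],[[0,0,0],0,0.04],[[0,0,0],0,0.04],[[0,0,0],0,0.04],[[0,0,0],0,0.04],[[0,0,0],0,0.04],[[0,0,0],0,0.04],[[0,0,0],0,0.04]]'

```text
t: 5.2
position: [0.4637, -0.2756, 0.0533]
orientation: [0.68, 0.733, 0.0, 0.001]
force: [-1.1, -0.0, 5.9]
width: 0.566
grip_force: 61.9
```

Call:
move_arm --increments '[[[0,0,-0.003],0,0.04],[[0,0,-0.007],0,0.04],[[0,0,-0.014],0,0.04],[[0,0,-0.014],0,0.04],[[0,0,-0.014],0,0.04],[[0,0,-0.01],0,0.04],[[0,0,-0.005],0,0.04],[[0,0,-0.003],0,0.04]]'

```text
t: 6.2
position: [0.4631, -0.2752, 0.1225]
orientation: [0.68, 0.733, -0.0, -0.0]
force: [-0.2, -0.8, -2.8]
width: 0.568
grip_force: 62.0
```

```bash
python3 - <<'E'
from h import *
print(rel((.6143,-.0788,.063)),bot.read_state()['width'])
E
```

```text
(array([0.1846, 0.1654, 0.0595]), array([ 9.972e-01,  7.420e-02, -1.000e-04])) 0.5679992905225179
```

Call:
move_arm --increments '[[[0.007,0.006,0],0,0.04],[[0.018,0.016,0],0,0.04],[[0.03,0.027,0],0,0.04],[[0.036,0.032,0],0,0.04],[[0.036,0.032,0],0,0.04],[[0.03,0.027,0],0,0.04],[[0.018,0.016,0],0,0.04],[[0.01,0.009,0],0,0.04]]'

```text
t: 7.2
position: [0.6143, -0.0775, 0.1218]
orientation: [0.68, 0.733, -0.0, -0.0]
force: [-0.6, -1.2, -1.0]
width: 0.567
grip_force: 62.1
```

Call:
move_arm --increments '[[[0,0,0.005],0,0.04],[[0,0,0.008],0,0.04],[[0,0,0.008],0,0.04],[[0,0,0.008],0,0.04],[[0,0,0.008],0,0.04],[[0,0,0.003],0,0.04],[[0,0,0],0,0.04],[[0,0,0],0,0.04]]'

```text
t: 8.2
position: [0.6142, -0.0785, 0.0827]
orientation: [0.68, 0.733, 0.0, 0.0]
force: [-0.2, 0.6, -1.8]
width: 0.571
grip_force: 62.1
```

```bash
python3 - <<'E'
from h import *
print(rel((.6143,-.0788,.063)),bot.read_state()['width'])
p=bot.camera_params("wrist")
cv2.imwrite("pics/w3.png",bot.grab_frame("wrist")[:,:,::-1])
# expected disc pixels
R,t=np.array(p['R']),np.array(p['t'])
for w in((.6291,.0907),(.6218,.0062),(.6143,-.0788)):
    X=R@np.r_[w,.009]+t; s=X[:2]/X[2]; s=s*(1+p['k1']*(s@s)); print(s*p['fx']+[p['cx'],p['cy']])
E
```

```text
(array([-0.0003,  0.0001,  0.0197]), array([9.972e-01, 7.430e-02, 5.000e-04])) 0.5706017420271225
[333.80723323 -68.8962172 ]
[306.08227874  94.58673696]
[283.87385193 224.20844847]
```

View pics/w3.png

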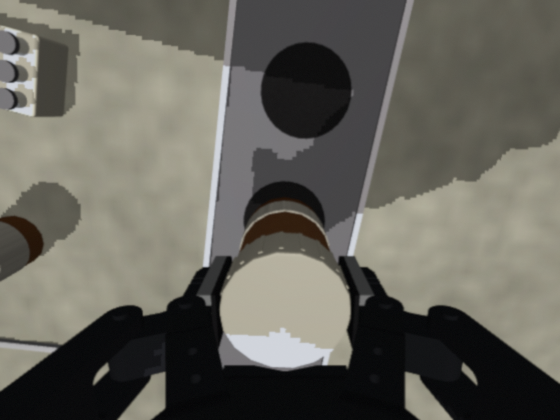

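Disc 2 shows at (307,89), against a prediction of (306,95). That is about 3 mm, the same bias the wrist view gave for the cap. The jar hangs upright over its disc, so I'll lower it and release.

Call:
move_arm --increments '[[[0.001,0,0.005],0,0.04],[[0,0,0.006],0,0.04],[[0,0,0.005],0,0.04],[[0,0,0.003],0,0.04],[[0,0,0.0015],0,0.04],[[0,0,0],0,0.04],[[0,0,0],0,0.04],[[0,0,0],0,0.04]]'

```text
t: 9.25
position: [0.6137, -0.0775, 0.0624]
orientation: [0.68, 0.733, 0.0, 0.0]
force: [-3.6, -0.3, 6.3]
width: 0.568
grip_force: 62.5
```

Call:
move_arm --increments '[[[0,0,0],0,0.0854],[[0,0,0],0,0.0854],[[0,0,0],0,0.0854],[[0,0,0],0,0.0854],[[0,0,0],0,0.0854],[[0,0,0],0,0.0854],[[0,0,-0.005],0,0.0854],[[0,0,-0.01],0,0.0854]]'

```text
t: 10.25
position: [0.6136, -0.0775, 0.0771]
orientation: [0.68, 0.733, -0.0, -0.0]
force: [0.4, -0.1, -1.4]
width: 0.999
grip_force: 0.0
```

Call:
move_arm --increments '[[[0,0,-0.02],0,0.0854],[[0,0,-0.03],0,0.0854],[[0,0,-0.03],0,0.0854],[[0,0,-0.03],0,0.0854],[[0,0,-0.02],0,0.0854],[[0,0,-0.01],0,0.0854],[[0,0,0],0,0.0854],[[0,0,0],0,0.0854]]'

```text
t: 11.25
position: [0.6135, -0.0775, 0.2159]
orientation: [0.68, 0.733, -0.0, -0.001]
force: [0.2, -0.1, 0.0]
width: 0.998
grip_force: 0.0
```

```bash
python3 - <<'E'
from h import *
cv2.imwrite("pics/w4.png",bot.grab_frame("wrist")[:,:,::-1])
print(rel((.4241,-.1082,.2)),bot.read_state()['width'])
E
```

```text
(array([-0.0166, -0.1911,  0.0161]), array([ 0.9972,  0.0742, -0.0017])) 0.9994438895493679
```

View pics/w4.png

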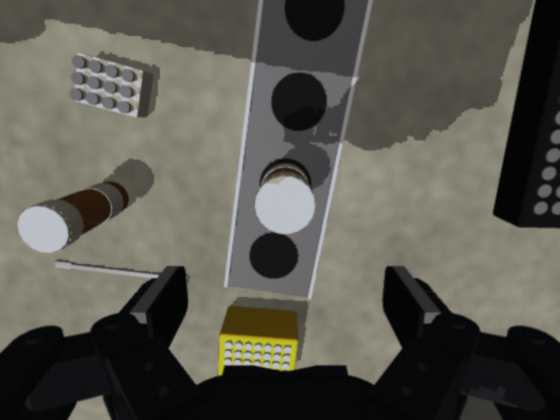

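Jar c stands upright on the third disc, cap at (285,204). Next is jar d.

Call:
move_arm --increments '[[[-0.001,-0.01,0],0,0.0854],[[-0.002,-0.025,0],0,0.0854],[[-0.003,-0.035,0],0,0.0854],[[-0.003,-0.04,0],0,0.0854],[[-0.003,-0.035,0],0,0.0854],[[-0.002,-0.025,0],0,0.0854],[[-0.002,-0.015,0],0,0.0854],[[-0.001,-0.006,0],0,0.0854]]'

```text
t: 12.3
position: [0.424, -0.1088, 0.2169]
orientation: [0.681, 0.733, 0.0, 0.0]
force: [1.0, -0.2, -1.1]
width: 1.001
grip_force: 0.0
```

```bash
python3 - <<'E'
from h import *
p=bot.camera_params("wrist");im=bot.grab_frame("wrist")
g=im.min(2)
for c,s in blobs(g,g>150,1000,20000): print(c,s,toworld(p,c,.11))
cv2.imwrite("pics/w5.png",cv2.resize(im[110:310,180:400,::-1],None,fx=3,fy=3)); print(rel((.4241,-.1082,.075)),bot.read_state()['position'])
E
```

```text
[307.27380952  70.73351648] [ 276   44   66   54 1092] [ 0.43290382 -0.00641159]
[522.44833625 183.57127846] [ 492  154   62   60 2855] [ 0.60415536 -0.07416391]
[283.41205479 208.32109589] [ 259  185   50   47 1825] [ 0.42349987 -0.10711444]
(array([0.0006, 0.0002, 0.1419]), array([9.973e-01, 7.380e-02, 1.000e-04])) [ 0.42389833 -0.10882126  0.21691554]
```

View pics/w5.png

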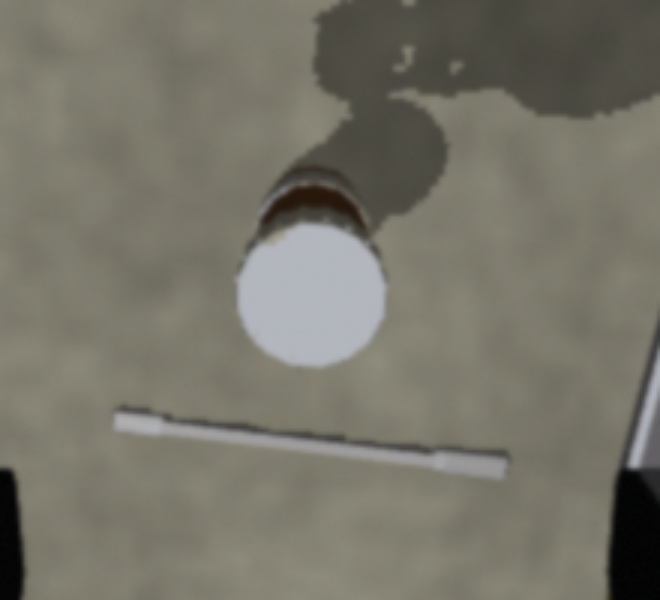

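Jar d's cap centre is at (283,208), which gives (0.4235,-0.107). That agrees with the plan, so I'll descend and grip.

Call:
move_arm --increments '[[[0.0006,0,0.01],0,0.0854],[[0,0,0.02],0,0.0854],[[0,0,0.027],0,0.0854],[[0,0,0.03],0,0.0854],[[0,0,0.025],0,0.0854],[[0,0,0.015],0,0.0854],[[0,0,0.01],0,0.0854],[[0,0,0.005],0,0.0854]]'

```text
t: 13.35
position: [0.4249, -0.108, 0.0746]
orientation: [0.68, 0.733, 0.0, -0.0]
force: [-0.5, -0.8, 0.6]
width: 1.001
grip_force: 0.0
```

Call:
move_arm --increments '[[[0,0,0],0,0.03],[[0,0,0],0,0.03],[[0,0,0],0,0.03],[[0,0,0],0,0.03],[[0,0,0],0,0.03],[[0,0,0],0,0.03],[[0,0,0],0,0.03],[[0,0,0],0,0.03]]'

```text
t: 14.35
position: [0.425, -0.1082, 0.0757]
orientation: [0.68, 0.733, 0.0, 0.001]
force: [-1.7, -0.5, 6.5]
width: 0.452
grip_force: 59.8
```

Call:
move_arm --increments '[[[0,0,-0.003],0,0.03],[[0,0,-0.007],0,0.03],[[0,0,-0.01],0,0.03],[[0,0,-0.01],0,0.03],[[0,0,-0.01],0,0.03],[[0,0,-0.006],0,0.03],[[0,0,-0.003],0,0.03],[[0,0,-0.001],0,0.03]]'

```text
t: 15.35
position: [0.4246, -0.108, 0.1249]
orientation: [0.68, 0.733, -0.0, -0.0]
force: [-0.8, -0.7, -1.1]
width: 0.454
grip_force: 60.2
```

```bash
python3 - <<'E'
from h import *
print(rel((.6073,-.1623,.085)),bot.read_state()['width'])
E
```

```text
(array([-0.0677,  0.1782,  0.0398]), array([ 9.972e-01,  7.420e-02, -1.000e-04])) 0.45425376828226105
```

Call:
move_arm --increments '[[[-0.004,0.008,0],0,0.03],[[-0.008,0.018,0],0,0.03],[[-0.012,0.03,0],0,0.03],[[-0.014,0.036,0],0,0.03],[[-0.013,0.036,0],0,0.03],[[-0.009,0.026,0],0,0.03],[[-0.005,0.016,0],0,0.03],[[-0.003,0.008,0],0,0.03]]'

```text
t: 16.35
position: [0.6081, -0.1629, 0.1237]
orientation: [0.68, 0.733, -0.0, -0.0]
force: [-0.5, 0.8, -1.2]
width: 0.45
grip_force: 60.4
```

Call:
move_arm --increments '[[[0,0,0.005],0,0.03],[[0,0,0.008],0,0.03],[[0,0,0.009],0,0.03],[[0,0,0.008],0,0.03],[[0,0,0.004],0,0.03],[[0,0,0.001],0,0.03],[[0,0,0],0,0.03],[[0,0,0],0,0.03]]'

```text
t: 17.35
position: [0.6074, -0.1627, 0.0902]
orientation: [0.68, 0.733, 0.0, 0.0]
force: [-0.0, -0.7, -1.0]
width: 0.452
grip_force: 60.4
```

```bash
python3 - <<'E'
from h import *
print(rel((.6073,-.1623,.0855)),bot.read_state()['width'])
E
```

```text
(array([ 0.0004, -0.0001,  0.0047]), array([9.972e-01, 7.420e-02, 6.000e-04])) 0.4523774645593768
```

Call:
move_arm --increments '[[[0,0,0.002],0,0.03],[[0,0,0.002],0,0.03],[[0,0,0.0015],0,0.03],[[0,0,0],0,0.03],[[0,0,0],0,0.03],[[0,0,0],0,0.0854],[[0,0,0],0,0.0854],[[0,0,0],0,0.0854]]'

```text
t: 18.35
position: [0.6072, -0.1626, 0.0841]
orientation: [0.68, 0.733, -0.0, -0.0]
force: [-0.5, 0.3, 0.7]
width: 1.0
grip_force: 0.0
```

Call:
move_arm --increments '[[[0,0,0],0,0.0854],[[0,0,0],0,0.0854],[[0,0,0],0,0.0854],[[0,0,-0.01],0,0.0854],[[0,0,-0.025],0,0.0854],[[0,0,-0.035],0,0.0854],[[0,0,-0.03],0,0.0854],[[0,0,-0.02],0,0.0854]]'

```text
t: 19.35
position: [0.6077, -0.1627, 0.207]
orientation: [0.68, 0.733, 0.001, 0.001]
force: [-0.0, -0.5, -0.3]
width: 1.0
grip_force: 0.0
```

```bash
python3 - <<'E'
from h import *
print(rel((.4311,.109,.2)),bot.read_state()['width'])
E
```

```text
(array([ 0.2841, -0.1559,  0.0064]), array([0.9972, 0.0742, 0.0025])) 0.9996992013671705
```

Call:
move_arm --increments '[[[0.012,-0.007,0],0,0.0854],[[0.03,-0.0165,0],0,0.0854],[[0.047,-0.026,0],0,0.0854],[[0.053,-0.029,0],0,0.0854],[[0.053,-0.029,0],0,0.0854],[[0.045,-0.0245,0],0,0.0854],[[0.03,-0.0165,0],0,0.0854],[[0.014,-0.0075,0],0,0.0854]]'

```text
t: 20.35
position: [0.4286, 0.1103, 0.2037]
orientation: [0.68, 0.734, -0.0, -0.0]
force: [0.2, 0.3, 0.2]
width: 1.001
grip_force: 0.0
```

```bash
python3 - <<'E'
from h import *
p=bot.camera_params("wrist");im=bot.grab_frame("wrist")
cv2.imwrite("pics/w6.png",im[:,:,::-1])
g=im.min(2)
for c,s in blobs(g,g>150,500,20000): print(c,s,toworld(p,c,.068))
print(rel((.4311,.109,.033)),bot.read_state()['position'])
E
```

```text
[325.36252546  13.66055669] [ 298    0   57   33 1473] [0.44827908 0.25632023]
[525.43345543 132.78937729] [ 494  108   66   43 1638] [0.62042751 0.18270945]
[505.92592593 251.6010101 ] [478 181  57 145 594] [0.63206383 0.07867238]
[287.5411449 201.3372093] [ 269  183   38   37 1118] [0.43152822 0.1104052 ]
[476.0441989  409.45303867] [460 396  31  24 543] [ 0.64716439 -0.1000296 ]
(array([-0.0021,  0.0027,  0.1708]), array([ 0.9971,  0.0766, -0.001 ])) [0.42841869 0.1108289  0.20385307]
```

View pics/w6.png

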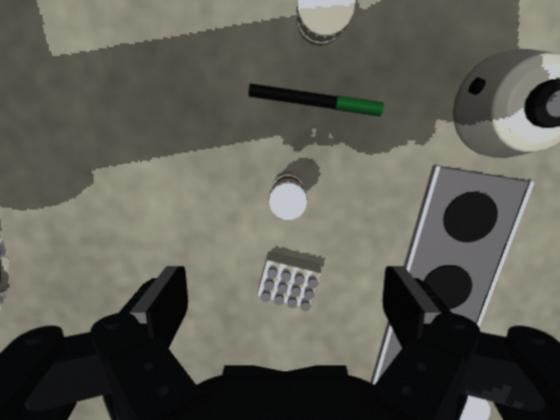

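Jar b's cap is at (288,201), which gives (0.4315,0.110). The rack at (289,282) is clear of the fingers.

Call:
move_arm --increments '[[[-0.0016,0.0028,0.012],0,0.0854],[[0,0,0.025],0,0.0854],[[0,0,0.033],0,0.0854],[[0,0,0.036],0,0.0854],[[0,0,0.031],0,0.0854],[[0,0,0.019],0,0.0854],[[0,0,0.01],0,0.0854],[[0,0,0.005],0,0.0854]]'

```text
t: 21.4
position: [0.4336, 0.1069, 0.0326]
orientation: [0.681, 0.732, -0.0, -0.0]
force: [0.3, 0.5, 0.3]
width: 0.996
grip_force: 0.0
```

Call:
move_arm --increments '[[[0,0,0],0,0.025],[[0,0,0],0,0.025],[[0,0,0],0,0.025],[[0,0,0],0,0.025],[[0,0,0],0,0.025],[[0,0,0],0,0.025],[[0,0,0],0,0.025],[[0,0,0],0,0.025]]'

```text
t: 22.4
position: [0.4339, 0.1078, 0.034]
orientation: [0.68, 0.733, 0.001, 0.0]
force: [-1.9, -0.6, 6.6]
width: 0.382
grip_force: 59.2
```

Call:
move_arm --increments '[[[0,0,-0.003],0,0.025],[[0,0,-0.007],0,0.025],[[0,0,-0.012],0,0.025],[[0,0,-0.012],0,0.025],[[0,0,-0.012],0,0.025],[[0,0,-0.008],0,0.025],[[0,0,-0.005],0,0.025],[[0,0,-0.001],0,0.025]]'

```text
t: 23.4
position: [0.4336, 0.1076, 0.0936]
orientation: [0.68, 0.733, 0.0, 0.0]
force: [-0.4, 0.4, -0.0]
width: 0.383
grip_force: 59.4
```

```bash
python3 - <<'E'
from h import *
print(rel((.6218,.0072,.043)),bot.read_state()['width'])
E
```

```text
(array([-0.1141,  0.1803,  0.0506]), array([9.972e-01, 7.420e-02, 3.000e-04])) 0.3831053662933962
```

Call:
move_arm --increments '[[[-0.005,0.008,0],0,0.025],[[-0.012,0.018,0],0,0.025],[[-0.019,0.03,0],0,0.025],[[-0.023,0.036,0],0,0.025],[[-0.023,0.036,0],0,0.025],[[-0.017,0.027,0],0,0.025],[[-0.011,0.017,0],0,0.025],[[-0.005,0.008,0],0,0.025]]'

```text
t: 24.4
position: [0.6229, 0.0047, 0.0922]
orientation: [0.681, 0.732, -0.0, -0.0]
force: [-0.4, 1.2, -1.4]
width: 0.383
grip_force: 59.5
```

Call:
move_arm --increments '[[[0,0,0.005],0,0.025],[[0,0,0.009],0,0.025],[[0,0,0.01],0,0.025],[[0,0,0.01],0,0.025],[[0,0,0.007],0,0.025],[[0,0,0.004],0,0.025],[[0,0,0],0,0.025],[[0,0,0],0,0.025]]'

```text
t: 25.4
position: [0.6218, 0.0063, 0.0487]
orientation: [0.68, 0.733, 0.0, 0.0]
force: [-0.1, -0.1, 0.0]
width: 0.377
grip_force: 59.5
```

```bash
python3 - <<'E'
from h import *
print(rel((.6218,.0060,.0433)),bot.read_state()['width'])
E
```

```text
(array([-0.0003,  0.    ,  0.0054]), array([9.972e-01, 7.420e-02, 6.000e-04])) 0.3773356023386872
```

Call:
move_arm --increments '[[[0,0,0.002],0,0.025],[[0,0,0.002],0,0.025],[[0,0,0.0017],0,0.025],[[0,0,0],0,0.025],[[0,0,0],0,0.025],[[0,0,0],0,0.0854],[[0,0,0],0,0.0854],[[0,0,0],0,0.0854]]'

```text
t: 26.4
position: [0.6214, 0.0063, 0.0423]
orientation: [0.68, 0.733, -0.0, -0.0]
force: [-0.5, -0.0, 0.4]
width: 0.99
grip_force: 0.0
```

Call:
move_arm --increments '[[[0,0,0],0,0.0854],[[0,0,0],0,0.0854],[[0,0,0],0,0.0854],[[0,0,-0.015],0,0.0854],[[0,0,-0.03],0,0.0854],[[0,0,-0.045],0,0.0854],[[0,0,-0.04],0,0.0854],[[0,0,-0.025],0,0.0854]]'

```text
t: 27.4
position: [0.6221, 0.0063, 0.2015]
orientation: [0.68, 0.733, 0.001, 0.001]
force: [0.8, -0.1, -0.8]
width: 0.995
grip_force: 0.0
```

```bash
python3 - <<'E'
from h import *
print(rel((.4497,.267,.2)),bot.read_state()['width'])
E
```

```text
(array([ 0.2728, -0.1526,  0.0008]), array([0.9972, 0.0742, 0.0039])) 0.9945336882561696
```

Call:
move_arm --increments '[[[0.012,-0.007,0],0,0.0854],[[0.028,-0.016,0],0,0.0854],[[0.045,-0.025,0],0,0.0854],[[0.05,-0.028,0],0,0.0854],[[0.05,-0.028,0],0,0.0854],[[0.043,-0.0245,0],0,0.0854],[[0.03,-0.0165,0],0,0.0854],[[0.015,-0.0075,0],0,0.0854]]'

```text
t: 28.4
position: [0.4472, 0.2685, 0.1969]
orientation: [0.679, 0.734, -0.001, -0.0]
force: [0.9, 0.6, 0.8]
width: 1.001
grip_force: 0.0
```

```bash
python3 - <<'E'
from h import *
p=bot.camera_params("wrist");im=bot.grab_frame("wrist")
cv2.imwrite("pics/w7.png",im[:,:,::-1])
g=im.min(2)
for c,s in blobs(g,g>150,500,20000): print(c,s,toworld(p,c,.05))
print(rel((.4497,.268,.0152)),bot.read_state()['position'])
E
```

```text
[473.21561697 269.83386889] [ 437  237   83   74 3112] [0.63286212 0.2117208 ]
(array([-0.0015,  0.0028,  0.1818]), array([ 0.997 ,  0.0768, -0.0014])) [0.44705972 0.26921806 0.19698741]
```

View pics/w7.png

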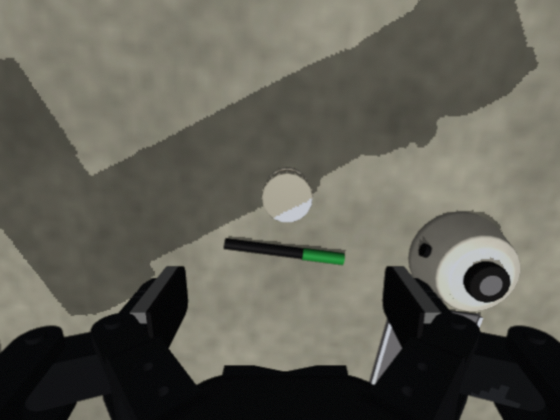

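```bash
python3 - <<'E'
from h import *
p=bot.camera_params("wrist"); print(toworld(p,(287.5,197),.05)); print(rel((.4497,.268,.0152)))
E
```

```text
[0.44988831 0.27052313]
(array([-0.0015,  0.0028,  0.1818]), array([ 0.997 ,  0.0768, -0.0014]))
```

Call:
move_arm --increments '[[[0.0005,0.001,0.012],0,0.0854],[[0,0,0.027],0,0.0854],[[0,0,0.036],0,0.0854],[[0,0,0.038],0,0.0854],[[0,0,0.033],0,0.0854],[[0,0,0.02],0,0.0854],[[0,0,0.01],0,0.0854],[[0,0,0.005],0,0.0854]]'

```text
t: 29.45
position: [0.4504, 0.267, 0.016]
orientation: [0.681, 0.732, -0.0, -0.0]
force: [-0.1, 0.5, 0.2]
width: 1.003
grip_force: 0.0
```

Call:
move_arm --increments '[[[0,0,0],0,0.036],[[0,0,0],0,0.036],[[0,0,0],0,0.036],[[0,0,0],0,0.036],[[0,0,0],0,0.036],[[0,0,0],0,0.036],[[0,0,0],0,0.036],[[0,0,0],0,0.036]]'

```text
t: 30.45
position: [0.4509, 0.2683, 0.0178]
orientation: [0.68, 0.733, 0.001, 0.0]
force: [-0.3, -0.5, 6.1]
width: 0.526
grip_force: 61.1
```

Call:
move_arm --increments '[[[0,0,-0.003],0,0.036],[[0,0,-0.007],0,0.036],[[0,0,-0.015],0,0.036],[[0,0,-0.018],0,0.036],[[0,0,-0.018],0,0.036],[[0,0,-0.014],0,0.036],[[0,0,-0.008],0,0.036],[[0,0,-0.003],0,0.036]]'

```text
t: 31.45
position: [0.4502, 0.2679, 0.1031]
orientation: [0.68, 0.733, 0.0, 0.0]
force: [0.1, 0.3, 0.1]
width: 0.522
grip_force: 61.1
```

```bash
python3 - <<'E'
from h import *
print(rel((.6291,.0915,.025)),bot.read_state()['width'])
E
```

```text
(array([-0.1892,  0.1652,  0.0781]), array([9.972e-01, 7.410e-02, 4.000e-04])) 0.5216718568520238
```

Call:
move_arm --increments '[[[-0.008,0.007,0],0,0.036],[[-0.019,0.016,0],0,0.036],[[-0.031,0.027,0],0,0.036],[[-0.036,0.032,0],0,0.036],[[-0.036,0.032,0],0,0.036],[[-0.03,0.026,0],0,0.036],[[-0.019,0.016,0],0,0.036],[[-0.01,0.009,0],0,0.036]]'

```text
t: 32.45
position: [0.6291, 0.0905, 0.1019]
orientation: [0.681, 0.732, -0.0, -0.0]
force: [0.0, 0.9, -1.0]
width: 0.523
grip_force: 61.1
```

Call:
move_arm --increments '[[[0,0,0.007],0,0.036],[[0,0,0.012],0,0.036],[[0,0,0.015],0,0.036],[[0,0,0.015],0,0.036],[[0,0,0.012],0,0.036],[[0,0,0.007],0,0.036],[[0,0,0.002],0,0.036],[[0,0,0],0,0.036]]'

```text
t: 33.45
position: [0.6289, 0.0916, 0.0329]
orientation: [0.68, 0.733, 0.0, 0.0]
force: [0.1, -0.1, 0.2]
width: 0.522
grip_force: 61.1
```

```bash
python3 - <<'E'
from h import *
print(rel((.6291,.0915,.0263)),bot.read_state()['width'])
E
```

```text
(array([-0.0001,  0.0002,  0.0066]), array([9.972e-01, 7.410e-02, 5.000e-04])) 0.522169667608993
```

Now I'll release, rise, and pull back out of the top camera's view for the check.

Call:
move_arm --increments '[[[0,0,0.0025],0,0.036],[[0,0,0.0025],0,0.036],[[0,0,0.0015],0,0.036],[[0,0,0],0,0.036],[[0,0,0],0,0.036],[[0,0,0],0,0.0854],[[0,0,0],0,0.0854],[[0,0,0],0,0.0854]]'

```text
t: 34.45
position: [0.6286, 0.0916, 0.0258]
orientation: [0.68, 0.733, -0.0, -0.0]
force: [0.8, 0.3, -0.9]
width: 1.0
grip_force: 0.0
```

Call:
move_arm --increments '[[[0,0,0],0,0.0854],[[0,0,0],0,0.0854],[[0,0,0],0,0.0854],[[0,0,-0.015],0,0.0854],[[0,0,-0.035],0,0.0854],[[0,0,-0.05],0,0.0854],[[0,0,-0.05],0,0.0854],[[0,0,-0.03],0,0.0854]]'

```text
t: 35.45
position: [0.6293, 0.0917, 0.2107]
orientation: [0.68, 0.733, 0.002, 0.001]
force: [-0.0, 0.5, 0.8]
width: 1.0
grip_force: 0.0
```

Call:
move_arm --increments '[[[0,-0.015,0],0,0.0854],[[0,-0.035,0],0,0.0854],[[0,-0.045,0],0,0.0854],[[0,-0.05,0],0,0.0854],[[0,-0.05,0],0,0.0854],[[0,-0.045,0],0,0.0854],[[0,-0.03,0],0,0.0854],[[0,-0.01,0],0,0.0854]]'

```text
t: 36.45
position: [0.3484, 0.0707, 0.2075]
orientation: [0.68, 0.733, 0.001, 0.001]
force: [0.3, -0.7, -0.6]
width: 0.999
grip_force: 0.0
```

```bash
python3 - <<'E'
from h import *
p=bot.camera_params("top");im=bot.grab_frame("top")[:,:,::-1]
w=im.min(2)
for c,s in blobs(w,w>165,80,900):
    if 200<c[0]<370 and 150<c[1]<280: print(c.round(1),s)
disc={'a':(.6291,.0907,.059,.0),'b':(.6218,.0062,.077,0),'c':(.6143,-.0788,.097,0),'d':(.6073,-.1633,.119,0)}
for n,(x,y,z,_) in disc.items():
    X=p['R']@np.array([x,y,z])+p['t'];s=X[:2]/X[2];s=s*(1+p['k1']*(s@s));print(n,(s*p['fx']+[p['cx'],p['cy']]).round(1))
cv2.imwrite("pics/top2.png",cv2.resize(im[130:290,140:420],None,fx=2.85,fy=2.85,interpolation=cv2.INTER_CUBIC)); print(bot.read_state()['t'])
E
```

```text
[292.5 167.1] [220 160 146  16 280]
[235.8 178.6] [226 169  20  20 307]
[311.  183.2] [300 173  23  22 393]
[272.2 182.2] [265 175  15  15 167]
[351.1 185.7] [343 177  18  18 261]
[288.9 208.6] [215 201 148  16 279]
[359.2 267.6] [356 236   7  65 185]
[271.9 262.9] [260 249  24  28 332]
a [235.8 178.8]
b [272.7 180.9]
c [311.3 183.1]
d [351.  185.1]
36.5
```

View pics/top2.png

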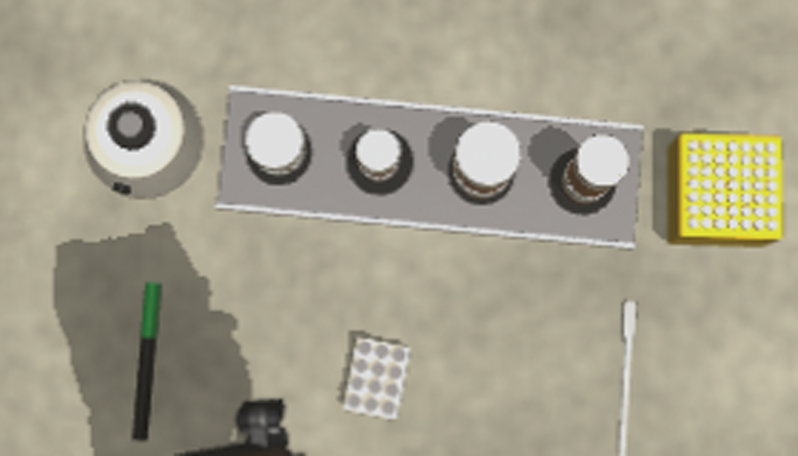

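All four jars stand upright on their discs. Their caps are at (235.8,178.6), (272.2,182.2), (311,183.2) and (351.1,185.7), each within about 1.4 px (3 mm) of where a centred jar would show. The rack has not moved and the arm is clear.

```bash
python3 -c "
from workcell import bot
print(bot.finish_job())"
```

```text
the job is handed in; nothing more can be done
None
```

The job is handed in at about 36.5 s: in the last top view all four jars stood upright on their discs in height order, shortest by the mixer, each within about 3 mm of centre, and the tube rack hadn't moved; no verdict came back.

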